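# Shut down the source station in order

## Task

Shut the instrument's source station down for service, only pressing with the closed fingers and nothing gripped: first tip the rocker switch over by pressing its raised half down, then push the square-capped valve plunger fully home, and last push the round-capped plunger fully home. Never pull a plunger up, leave the vial, the fitting and the beaker standing where they are, and finish clear of everything.

Things in the scene. Friction and masses are not known exactly. Their poses are not given: they have to be found in the camera images.
- plate: fixed aluminium mounting plate, 210 (x) by 280 (y) by 12 mm high, flat on the bench; origin at the centre of its underside. Three grey control modules, each 80 (x) by 70 (y) by 45 mm high, stand fixed on it in a row along its own y, 85 mm apart centre to centre, parallel to the plate; which module stands in which place changes. One has a rocker, one a square-capped plunger, one a round-capped plunger; all caps and the rocker are the same plain white plastic
- rocker_far_pad (a point): the place to press on the rocker switch: on the upper face of its far (+x of the plate) half, which starts raised; the point is 24 mm from the pivot line along that face, on its middle, and moves with the rocker. The half is 34 mm long by 44 mm wide. At joint 0 the point is 16.5 mm above the pivot and 20 mm beyond it; with the rocker tipped over the far half lies level, and the point is 8 mm above the pivot and 24 mm beyond it
- rocker_pivot (a point): fixed point on the rocker's pivot line, middle of the rocker, 63 mm above the bench (6 mm above the module's top); axes parallel to the plate's. The rocker is a shallow V of two 34 mm halves, and turns about y
- rocker (a joint): rocker angle (rad): 0 = near half level, far half raised; grows as the far half is pressed down; stops at 0.36 with the far half level and the near half raised. It has friction of 0.06 N m (about 3 N at the pad) and stays where it is left
- square_top (a point): centre of the top face of the square plunger cap (36 by 36 mm, 12 mm thick, on a 16 mm stem), 83 mm above the bench at joint 0; moves with the plunger
- square_plunger (a joint): how far the square plunger is pushed down (m): starts near 0, fully home at 0.010; straight down, friction about 4 N, stays where it is left; pulled up it would go to -0.005
- round_top (a point): centre of the top face of the round plunger cap (44 mm diameter, 12 mm thick, on a 16 mm stem), 83 mm above the bench at joint 0; moves with the plunger
- round_plunger (a joint): how far the round plunger is pushed down (m): starts near 0, fully home at 0.010; straight down, friction about 4 N, stays where it is left; pulled up it would go to -0.005
- vial_mid (a point): bystander: loose capped amber vial, 28 mm diameter, 46 mm high, standing on the plate on the robot's side of the modules; point at its centre
- fitting_mid (a point): bystander: loose stepped steel fitting, 28 mm diameter foot and 16 mm neck, 30 mm high, standing on the plate on the robot's side of the modules; point on its axis 15 mm above its foot
- beaker_mid (a point): bystander: loose small glass beaker, 60 mm diameter at the rim, 60 mm high, standing on the bench beyond the plate; point at its centre

How it is judged:
On the way, in this order (a step that is already met when the one before it is completed fails the run):
1. the rocker is tipped over (value of joint rocker above 0.28 rad), for 0.1 s.
2. then the square plunger is pushed home (value of joint square_plunger above 0.008 m), for 0.1 s.
3. then the round plunger is pushed home (value of joint round_plunger above 0.008 m), for 0.1 s.
At the end, for the whole second after the job is handed in: rocker tipped over (at least 0.28 of 0.36 rad), both plungers home (at least 8 of 10 mm), pressed in the order rocker, square, round; vial, fitting and beaker within 20 mm of where they stood (value of joint rocker above 0.28 rad and value of joint each of square_plunger, round_plunger above 0.008 m and distance of each of vial_mid, fitting_mid, beaker_mid from where it was at the start of the episode below 0.02 m); the robot touches nothing.
It fails at once if the square plunger is pushed in (over 5 mm) before the rocker is tipped over (value of joint square_plunger above 0.005 m and value of joint rocker below 0.2 rad).
It fails at once if the round plunger is pushed in (over 5 mm) before the square one is home (value of joint round_plunger above 0.005 m and value of joint square_plunger below 0.007 m).
It fails at once if a plunger is pulled up (over 2 mm above the height it has at joint value 0) (value of joint any of square_plunger, round_plunger below -0.002 m).
It fails at once if the vial, the fitting or the beaker is lifted, knocked over or shifted by more than 20 mm (distance of any of vial_mid, fitting_mid, beaker_mid from where it was at the start of the episode above 0.02 m or angle between any of vial_mid, fitting_mid, beaker_mid's own z axis and vertical above 0.5 rad).
It also fails if it takes over 42 s, if anything falls off the work surface, if the arm or the gripper's body presses on something with over 40 N, if the wrist force passes 120 N, or if a joint passes its speed limit or range.

## Robot

A 6-joint arm with a two-finger parallel gripper is mounted at the origin on the work surface. World frame = base frame: x ahead of the robot, y to its left, z up, the work surface at z = 0. Lengths are in m, angles in rad, forces in N, time in s.
With the tool pointing down it reaches from about 0.35 to 0.925 m from the base axis. Payload 6.4 kg.
Tool frame: the origin (TCP) lies on the centre line of the jaws, within the pads' length; the fingertips stand 14 mm ahead of it and the grasp point (between the pads) lies 5 mm behind it; x points along the fingers, z is the direction in which the jaws open and shut, and the axes are right-handed (so a half turn about x gives the same grasp; the last joint's range is limited). The gripper opens to 85 mm and grips with 20 to 120 N. Pads are 22 mm wide; open, the fingers measure 114 mm over their backs; the gripper's body (76 mm by 85 mm) begins 54 mm behind the grasp point. The pads swing forward as they close: fully open they stand 13 mm farther back than shut.
Start: joints at [1.166, 0.245, 1.558, -0, 1.339, -0.174], TCP at [0.149, 0.633, 0.245] pointing down, gripper open.
Joint ranges: [-3.13, 3.13], [-1.02, 2.26], [0.13, 2.54], [-0.95, 4.09], [0.21, 2.88], [-2.74, 2.74]. Speed limits (rad/s): [2.57, 2.57, 3.14, 3.14, 3.14, 3.14].

## Interface

Orientations are given as a rotation vector (axis times angle).
In Python, from rig import env gives the robot as it stands.
- The arm moves only by the tool send_rows, never from a script. Its argument "commands" is a list of rows, each an object with "dp": the shift along the tool's x, y, z in mm, a list of three; "yaw": the turn about the tool's x in rad; "hand": the opening in per cent of the stroke, from 0 (shut) to 100 (fully open). In form: [{"dp": [tx, ty, tz], "yaw": yaw, "hand": hand}, ...]. A call has 1 to 8 rows; each row is the pose to reach, as a shift and turn from the pose measured when the call began, along the tool's axes at that moment; what a row does not reach only later rows make up. A row lasts 1/10 s, in which the tool goes at most 50 mm and 8.59 degrees, less where a joint would pass 70% of its speed; a pose out of reach is approached as far as the arm can. A call with a gripper value outside its range is refused whole. The fingers move at their own pace and stop on an object; "force" is the grip in N (left out, the last holds). Time passes only in rows, so rows that repeat a pose let the fingers close. It gives the time, the measured TCP pose, the force and the opening at its end, in the units of the state.
- env.get_obs(): the state, without advancing time (a new reading comes with each control period).
- env.camera(name): name is "scene" or "top" or "wrist"; returns a dict with "image" (384x512x3 uint8, red, green, blue), "K" (3x3 intrinsics, pixels), "cam_to_world" (4x4, takes a point from camera to world coordinates). Camera axes: x right, y down, z forward; pixel columns grow to the right and rows downward; lengths in m; the calibration is good to about 2 mm. A picture is of the moment at which its call begins. There is no depth.
- env.close_job(): hands the job in, once; it reports no verdict.
Trained networks look in a picture, given as the dict that the camera call returned (one of the last four; its "shot" number tells which), for a name from the list of things; names that differ only in an ending like _2 or _b are one class to them, and where a whole thing is asked for, a point or a joint stands for the part that bears it (a point fixed in the world has none). Each returns a list of dicts, best first, with "score" (0 to 1); they miss things now and then, are a little off and sometimes report something else, mostly with a low value. They report only what shows in the picture. A call takes as long as a camera call.
- env.find_in(picture, label): "point" ([x, y, z] in m, in world coordinates, good to about 4 mm: the middle of the surface that is visible of it).
- env.cut_out(picture, label): "region" (384x512 bool, what is visible of it).
- env.pinpoint(picture, label): "point" ([x, y, z] in m, in world coordinates, good to about 4 mm: a listed point, or the origin of a listed thing).
The state is a dict: "time_s": time; "q": joint angles; "joint_vel": joint speeds; "joint_torque": joint torques, N m; "ee_pos": TCP position; "tool_rot": TCP orientation; "force": force on the tool from outside, world axes, zero at the start; "wrist_torque": the same for the moment, N m; "grip_width": opening from 0.0 (shut) to 1.0 (fully open).
Only numpy, scipy, OpenCV 4.12 (cv2) and the standard library are available. Lean on these libraries where they do the work, as an engineer would, in place of code of your own. Each camera call takes 0.05 s, during which the arm holds its last target.

## Working session

There is one attempt and no reset: what is moved stays moved. The work goes in short steps, Python scripts to look and compute and a tool call to move; the robot and the scene stay as the last step left them, time stands still between calls to the robot, and variables do not carry over. Pictures are saved under pics/ and viewed, and the job is handed in when it is done.

Besides the shell and the picture viewer there is one more tool, called in YAML: its name, and indented under it one key for each argument. send_rows: Moves the arm, as the interface text tells. Its arguments: {"type":"object","properties":{"commands":{"type":"array"},"force":{"type":"number"}},"required":["commands"]}

```bash
mkdir -p pics; cat > h.py <<'E'
import numpy as np,cv2
from rig import env
from scipy.spatial.transform import Rotation as R
def save(p,n): cv2.imwrite('pics/'+n,cv2.cvtColor(p['image'],cv2.COLOR_RGB2BGR))
def proj(p,X):
    T=np.linalg.inv(p['cam_to_world']); c=T[:3,:3]@np.array(X)+T[:3,3]; u=np.array(p['K'])@c; return u[:2]/u[2]
E
python3 - <<'E'
from h import *
o=env.get_obs(); print({k:np.round(v,3) for k,v in o.items()}); print(R.from_rotvec(o['tool_rot']).as_matrix().round(3))
for n in ['scene','top']:
    p=env.camera(n); save(p,n+'0.png')
    for l in ['plate','rocker_far_pad','rocker_pivot','square_top','round_top','vial_mid','fitting_mid','beaker_mid']:
        r=env.pinpoint(p,l)
        print(n,l,[(np.round(a['point'],3).tolist(),round(a['score'],2),proj(p,a['point']).round().tolist()) for a in r[:3]])
E
```

```text
{'time_s': np.float64(0.0), 'q': array([ 1.166,  0.246,  1.559, -0.   ,  1.339, -0.174]), 'joint_vel': array([ 0.001, -0.001, -0.001,  0.001, -0.   , -0.   ]), 'joint_torque': array([ 2.0000e-03, -4.2951e+01, -3.2613e+01, -0.0000e+00,  5.0000e-03,
       -0.0000e+00]), 'ee_pos': array([0.148, 0.632, 0.244]), 'tool_rot': array([-1.039,  1.311,  1.037]), 'force': array([-0.01 , -0.032,  0.515]), 'wrist_torque': array([ 0.052, -0.063, -0.021]), 'grip_width': np.float64(0.998)}
[[-0.001 -0.973  0.229]
 [-0.002  0.229  0.973]
 [-1.     0.    -0.002]]
scene plate []
scene rocker_far_pad [([0.562, 0.077, 0.074], 0.59, [256.0, 165.0])]
scene rocker_pivot [([0.541, 0.07, 0.064], 0.83, [246.0, 166.0])]
scene square_top [([0.561, -0.012, 0.082], 0.64, [229.0, 192.0])]
scene round_top [([0.58, -0.094, 0.082], 0.8, [209.0, 228.0]), ([0.506, -0.105, 0.03], 0.55, [177.0, 227.0])]
scene vial_mid [([0.503, -0.107, 0.034], 0.75, [175.0, 225.0])]
scene fitting_mid [([0.472, 0.031, 0.03], 0.72, [209.0, 174.0])]
scene beaker_mid []
top plate []
top rocker_far_pad [([0.561, 0.075, 0.076], 0.82, [233.0, 190.0])]
top rocker_pivot [([0.542, 0.074, 0.061], 0.65, [234.0, 200.0]), ([0.503, -0.098, 0.038], 0.32, [316.0, 222.0])]
top square_top [([0.559, -0.012, 0.083], 0.56, [277.0, 192.0])]
top round_top [([0.577, -0.097, 0.081], 0.79, [319.0, 184.0])]
top vial_mid [([0.501, -0.102, 0.037], 0.73, [318.0, 223.0]), ([0.708, 0.044, 0.032], 0.42, [250.0, 125.0])]
top fitting_mid [([0.474, 0.029, 0.031], 0.4, [255.0, 235.0])]
top beaker_mid [([0.709, 0.041, 0.032], 0.74, [252.0, 124.0])]
```

View pics/scene0.png

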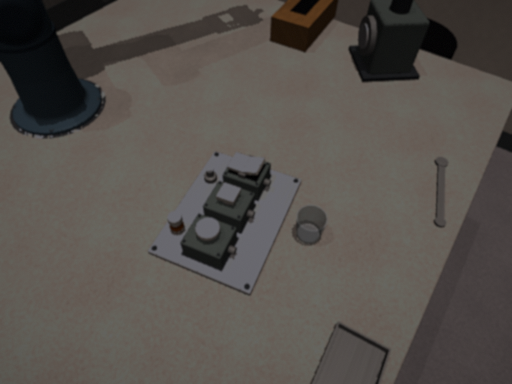

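View pics/top0.png

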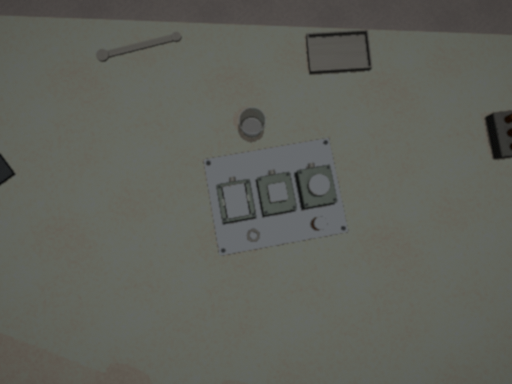

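The scene and top pictures agree. The rocker is at about (234,200) in top, the square cap at (277,192) and the round cap at (319,184). The vial is at (318,223), the fitting at (253,235) and the beaker at (252,124). The heights match the given ones and the plate yaw is about 0.17 rad. I'll close the fingers and travel at height to above the rocker pad.

send_rows:
  commands:
    - {"dp": [0, -532, -447], "yaw": -0.4, "hand": 0}
    - {"dp": [0, -532, -447], "yaw": -0.4, "hand": 0}
    - {"dp": [0, -532, -447], "yaw": -0.4, "hand": 0}
    - {"dp": [0, -532, -447], "yaw": -0.4, "hand": 0}
    - {"dp": [0, -532, -447], "yaw": -0.4, "hand": 0}
    - {"dp": [0, -532, -447], "yaw": -0.4, "hand": 0}
    - {"dp": [0, -532, -447], "yaw": -0.4, "hand": 0}
    - {"dp": [0, -532, -447], "yaw": -0.4, "hand": 0}
  force: 60

```text
time_s: 1.7
ee_pos: [0.3879, 0.3119, 0.2457]
tool_rot: [-1.333, 1.123, 1.332]
force: [1.2, 0.1, 0.2]
grip_width: 0.002
```

```bash
cat > d.py <<'E'
from h import *
import sys
def delta(x,y,z,yaw=None):
    o=env.get_obs(); M=R.from_rotvec(o['tool_rot']).as_matrix()
    d=M.T@(np.array([x,y,z])-o['ee_pos'])*1000
    a=np.arctan2(M[1,2],M[0,2])
    print('t',o['time_s'].round(2),'ee',o['ee_pos'].round(4),'F',o['force'].round(1),'g',o['grip_width'].round(3),'dp',d.round(1),'zang',a.round(3),'toolx',M[:,0].round(3))
if __name__=='__main__': delta(*map(float,sys.argv[1:4]))
E
python3 d.py .564 .075 .2
```

```text
Traceback (most recent call last):
  File "d.py", line 8, in <module>
    if __name__=='__main__': delta(*map(float,sys.argv[1:4]))
                             ~~~~~^^^^^^^^^^^^^^^^^^^^^^^^^^^
  File "d.py", line 7, in delta
    print('t',o['time_s'].round(2),'ee',o['ee_pos'].round(4),'F',o['force'].round(1),'g',o['grip_width'].round(3),'dp',d.round(1),'zang',a.round(3),'toolx',M[:,0].round(3))
              ^^^^^^^^^^^^^^^^^
AttributeError: 'float' object has no attribute 'round'
```

```bash
sed -i "s/o\['time_s'\].round(2)/round(float(o['time_s']),2)/; s/o\['grip_width'\].round(3)/round(float(o['grip_width']),3)/" d.py
python3 d.py .564 .075 .2
```

```text
t 1.7 ee [0.3879 0.3119 0.2457] F [1.2 0.1 0.2] g 0.002 dp [  45.7 -133.6 -263.2] zang 1.74 toolx [ 0.001  0.    -1.   ]
```

send_rows:
  commands:
    - {"dp": [40, -134, -263], "yaw": 0, "hand": 0}
    - {"dp": [40, -134, -263], "yaw": 0, "hand": 0}
    - {"dp": [40, -134, -263], "yaw": 0, "hand": 0}
    - {"dp": [40, -134, -263], "yaw": 0, "hand": 0}
    - {"dp": [40, -134, -263], "yaw": 0, "hand": 0}
    - {"dp": [40, -134, -263], "yaw": 0, "hand": 0}
    - {"dp": [40, -134, -263], "yaw": 0, "hand": 0}
    - {"dp": [40, -134, -263], "yaw": 0, "hand": 0}

```text
time_s: 2.5
ee_pos: [0.5645, 0.0744, 0.2054]
tool_rot: [-1.331, 1.125, 1.332]
force: [0.0, -0.2, -0.6]
grip_width: -0.001
```

```bash
python3 - <<'E'
from d import *
delta(.564,.075,.12)
for n in ['wrist','top']:
    p=env.camera(n); save(p,n+'1.png')
    for l in ['rocker_far_pad','rocker_pivot','square_top','round_top']:
        r=env.pinpoint(p,l)
        print(n,l,[(np.round(a['point'],4).tolist(),round(a['score'],2),proj(p,a['point']).round().tolist()) for a in r[:3]])
E
```

```text
t 2.5 ee [0.5645 0.0744 0.2054] F [ 0.  -0.2 -0.6] g -0.001 dp [85.4  0.4  0.6] zang 1.738 toolx [ 0.     0.001 -1.   ]
wrist rocker_far_pad [([0.5611, 0.0754, 0.0763], 0.97, [259.0, 191.0])]
wrist rocker_pivot [([0.5429, 0.0688, 0.0659], 0.93, [255.0, 167.0]), ([0.5044, -0.1062, 0.032], 0.64, [76.0, 88.0])]
wrist square_top [([0.558, -0.0123, 0.0825], 0.8, [156.0, 172.0]), ([0.4732, 0.0299, 0.0274], 0.61, [227.0, 79.0])]
wrist round_top [([0.576, -0.0957, 0.0815], 0.9, [56.0, 176.0])]
top rocker_far_pad [([0.5608, 0.0758, 0.0782], 0.86, [233.0, 190.0])]
top rocker_pivot [([0.5416, 0.0701, 0.063], 0.74, [236.0, 200.0])]
top square_top [([0.5596, -0.0101, 0.0811], 0.65, [276.0, 192.0])]
top round_top [([0.5755, -0.0978, 0.0807], 0.74, [320.0, 185.0])]
```

View pics/wrist1.png

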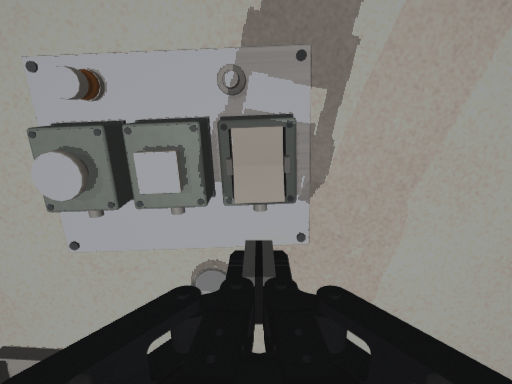

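The wrist view shows the rocker centred at (258,165) below the closed fingers, with the square cap at (158,172) and the round cap at (60,176). The fingers are already above the far half, so I'll press straight down.

send_rows:
  commands:
    - {"dp": [50, 0, 0], "yaw": 0, "hand": 0}
    - {"dp": [85, 0, 0], "yaw": 0, "hand": 0}
    - {"dp": [100, 0, 0], "yaw": 0, "hand": 0}
    - {"dp": [106, 0, 0], "yaw": 0, "hand": 0}
    - {"dp": [111, 0, 0], "yaw": 0, "hand": 0}
    - {"dp": [115, 0, 0], "yaw": 0, "hand": 0}
    - {"dp": [118, 0, 0], "yaw": 0, "hand": 0}
    - {"dp": [120, 0, 0], "yaw": 0, "hand": 0}

```text
time_s: 3.8
ee_pos: [0.5663, 0.0757, 0.0878]
tool_rot: [-1.337, 1.12, 1.329]
force: [2.7, -0.3, 3.1]
grip_width: 0.001
```

```bash
python3 d.py .564 .075 .082
```

```text
t 3.8 ee [0.5663 0.0757 0.0878] F [ 2.7 -0.3  3.1] g 0.001 dp [ 5.8  2.4 -0.3] zang 1.741 toolx [ 0.006  0.    -1.   ]
```

send_rows:
  commands:
    - {"dp": [2, 1, 0], "yaw": 0, "hand": 0}
    - {"dp": [4, 1, 0], "yaw": 0, "hand": 0}
    - {"dp": [5, 1, 0], "yaw": 0, "hand": 0}
    - {"dp": [6, 1, 0], "yaw": 0, "hand": 0}
    - {"dp": [6, 1, 0], "yaw": 0, "hand": 0}

```text
time_s: 4.3
ee_pos: [0.5662, 0.0755, 0.0848]
tool_rot: [-1.337, 1.119, 1.328]
force: [-7.0, 1.0, 20.4]
grip_width: -0.0
```

```bash
python3 d.py .564 .075 .13
```

```text
t 4.3 ee [0.5662 0.0755 0.0848] F [-7.   1.  20.4] g -0.0 dp [-45.2   1.9  -0.2] zang 1.741 toolx [ 0.007 -0.    -1.   ]
```

The tips stopped at 70.8 mm against the expected 71 mm, with 20 N on the hard stop. I'll lift off and check.

send_rows:
  commands:
    - {"dp": [-30, 0, 0], "yaw": 0, "hand": 0}
    - {"dp": [-80, 0, 0], "yaw": 0, "hand": 0}
    - {"dp": [-80, 0, 0], "yaw": 0, "hand": 0}

```text
time_s: 4.6
ee_pos: [0.569, 0.0753, 0.1713]
tool_rot: [-1.344, 1.113, 1.32]
force: [1.2, -0.5, 1.4]
grip_width: -0.001
```

```bash
python3 - <<'E'
from d import *
delta(.559,-.0115,.13)
for n in ['wrist','scene']:
    p=env.camera(n); save(p,n+'2.png')
    for l in ['rocker_far_pad','rocker_pivot','square_top','round_top']:
        r=env.pinpoint(p,l)
        print(n,l,[(np.round(a['point'],4).tolist(),round(a['score'],2),proj(p,a['point']).round().tolist()) for a in r[:3]])
E
```

```text
t 4.6 ee [0.569  0.0753 0.1713] F [ 1.2 -0.5  1.4] g -0.001 dp [ 41.3  25.2 -83.6] zang 1.742 toolx [ 0.017 -0.001 -1.   ]
wrist rocker_far_pad [([0.5655, 0.0765, 0.0691], 0.74, [260.0, 198.0])]
wrist rocker_pivot [([0.5434, 0.0694, 0.0665], 0.56, [256.0, 168.0])]
wrist square_top [([0.5577, -0.0118, 0.0844], 0.55, [141.0, 174.0])]
wrist round_top [([0.5765, -0.0996, 0.0808], 0.66, [21.0, 178.0]), ([0.5421, 0.073, 0.068], 0.34, [261.0, 168.0])]
scene rocker_far_pad []
scene rocker_pivot [([0.5425, 0.0689, 0.0637], 0.66, [246.0, 167.0])]
scene square_top [([0.5591, -0.0109, 0.0805], 0.8, [229.0, 191.0])]
scene round_top [([0.5789, -0.0938, 0.083], 0.7, [209.0, 227.0])]
```

View pics/wrist2.png

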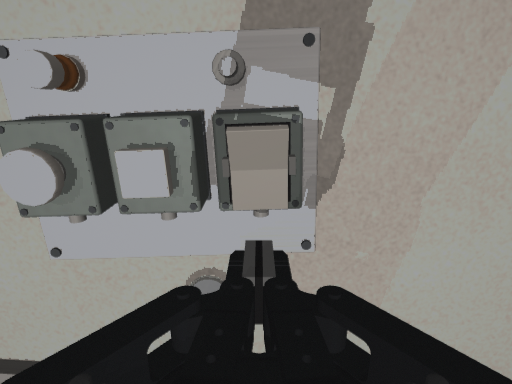

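The rocker is tipped over: the far pad now reads z≈69 mm and the near half is raised in the wrist view at (258,140). Next I'll move above the square cap.

send_rows:
  commands:
    - {"dp": [0, 25, -84], "yaw": 0, "hand": 0}
    - {"dp": [0, 25, -84], "yaw": 0, "hand": 0}
    - {"dp": [30, 25, -84], "yaw": 0, "hand": 0}
    - {"dp": [40, 25, -84], "yaw": 0, "hand": 0}
    - {"dp": [40, 25, -84], "yaw": 0, "hand": 0}

```text
time_s: 5.6
ee_pos: [0.5532, -0.0109, 0.1215]
tool_rot: [-1.333, 1.123, 1.335]
force: [0.1, -0.3, -0.3]
grip_width: -0.002
```

```bash
python3 d.py .559 -.0115 .085
```

```text
t 5.6 ee [ 0.5532 -0.0109  0.1215] F [ 0.1 -0.3 -0.3] g -0.002 dp [36.5 -5.6 -1.6] zang 1.742 toolx [-0.     0.001 -1.   ]
```

send_rows:
  commands:
    - {"dp": [8, -6, -2], "yaw": 0, "hand": 0}
    - {"dp": [18, -6, -2], "yaw": 0, "hand": 0}
    - {"dp": [24, -6, -2], "yaw": 0, "hand": 0}
    - {"dp": [28, -6, -2], "yaw": 0, "hand": 0}
    - {"dp": [32, -6, -2], "yaw": 0, "hand": 0}
    - {"dp": [35, -6, -2], "yaw": 0, "hand": 0}
    - {"dp": [37, -6, -2], "yaw": 0, "hand": 0}
    - {"dp": [38, -6, -2], "yaw": 0, "hand": 0}

```text
time_s: 6.4
ee_pos: [0.5596, -0.0115, 0.0867]
tool_rot: [-1.332, 1.124, 1.337]
force: [-15.4, 3.8, 29.9]
grip_width: -0.002
```

```bash
python3 d.py .559 -.0115 .085
```

```text
t 6.4 ee [ 0.5596 -0.0115  0.0867] F [-15.4   3.8  29.9] g -0.002 dp [1.7 0.6 0.1] zang 1.742 toolx [-0.003  0.002 -1.   ]
```

The tips are at 72.7 mm against 73 mm for home, with 30 N. I'll hold briefly, lift, and move toward the round cap.

send_rows:
  commands:
    - {"dp": [1, 0, 0], "yaw": 0, "hand": 0}
    - {"dp": [-30, 0, 0], "yaw": 0, "hand": 0}
    - {"dp": [-80, 0, 0], "yaw": 0, "hand": 0}
    - {"dp": [-80, 0, 0], "yaw": 0, "hand": 0}

```text
time_s: 6.8
ee_pos: [0.5645, -0.0127, 0.1741]
tool_rot: [-1.342, 1.117, 1.324]
force: [0.9, 0.4, 0.2]
grip_width: 0.002
```

```bash
python3 - <<'E'
from d import *
delta(.577,-.0965,.13)
for n in ['wrist','scene']:
    p=env.camera(n); save(p,n+'3.png')
    for l in ['rocker_far_pad','square_top','round_top']:
        r=env.pinpoint(p,l)
        print(n,l,[(np.round(a['point'],4).tolist(),round(a['score'],2),proj(p,a['point']).round().tolist()) for a in r[:3]])
E
```

```text
t 6.8 ee [ 0.5645 -0.0127  0.1741] F [0.9 0.4 0.2] g 0.002 dp [ 44.4   2.4 -84.5] zang 1.742 toolx [ 0.011 -0.002 -1.   ]
wrist rocker_far_pad [([0.5633, 0.0758, 0.0661], 0.63, [364.0, 217.0])]
wrist square_top [([0.5612, -0.014, 0.0774], 0.84, [257.0, 200.0])]
wrist round_top []
scene rocker_far_pad [([0.5665, 0.076, 0.0674], 0.87, [258.0, 169.0])]
scene square_top [([0.5578, -0.0104, 0.071], 0.82, [229.0, 194.0]), ([0.5774, -0.0954, 0.0807], 0.69, [208.0, 228.0])]
scene round_top [([0.5785, -0.0952, 0.0774], 0.83, [208.0, 229.0])]
```

View pics/wrist3.png

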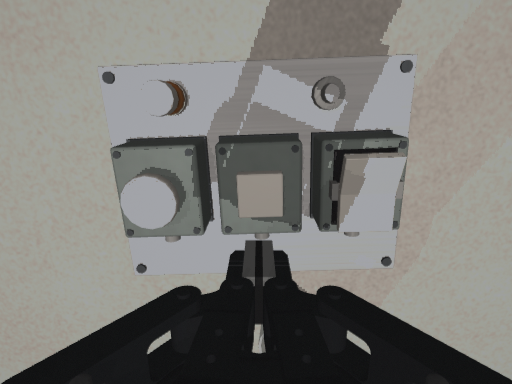

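The wrist view shows the square cap at (260,195), now low in its module, and the round cap at (148,200) still up. Moving above the round cap.

send_rows:
  commands:
    - {"dp": [0, 3, -84], "yaw": 0, "hand": 0}
    - {"dp": [0, 3, -84], "yaw": 0, "hand": 0}
    - {"dp": [30, 3, -84], "yaw": 0, "hand": 0}
    - {"dp": [45, 3, -84], "yaw": 0, "hand": 0}
    - {"dp": [45, 3, -84], "yaw": 0, "hand": 0}

```text
time_s: 7.7
ee_pos: [0.5677, -0.0936, 0.1162]
tool_rot: [-1.324, 1.127, 1.346]
force: [0.5, -0.5, -0.6]
grip_width: 0.006
```

```bash
python3 d.py .577 -.0965 .085
```

```text
t 7.7 ee [ 0.5677 -0.0936  0.1162] F [ 0.5 -0.5 -0.6] g 0.006 dp [31.1 -9.  -4.7] zang 1.742 toolx [-0.012  0.005 -1.   ]
```

Tips are at 102 mm; contact should come at +19 mm and home at +29 mm.

send_rows:
  commands:
    - {"dp": [0, -9, -4], "yaw": 0, "hand": 0}
    - {"dp": [10, -9, -4], "yaw": 0, "hand": 0}
    - {"dp": [18, -9, -4], "yaw": 0, "hand": 0}
    - {"dp": [22, -9, -4], "yaw": 0, "hand": 0}
    - {"dp": [26, -9, -4], "yaw": 0, "hand": 0}
    - {"dp": [29, -9, -4], "yaw": 0, "hand": 0}
    - {"dp": [31, -9, -4], "yaw": 0, "hand": 0}
    - {"dp": [32, -9, -4], "yaw": 0, "hand": 0}

```text
time_s: 8.5
ee_pos: [0.5774, -0.0956, 0.0868]
tool_rot: [-1.324, 1.127, 1.347]
force: [-8.9, 4.3, 23.2]
grip_width: 0.001
```

```bash
python3 d.py .577 -.0965 .085
```

```text
t 8.5 ee [ 0.5774 -0.0956  0.0868] F [-8.9  4.3 23.2] g 0.001 dp [ 1.8  0.5 -0.8] zang 1.742 toolx [-0.013  0.005 -1.   ]
```

The round plunger is home, with tips at 72.8 mm and 23 N. Holding briefly, then lifting well clear.

send_rows:
  commands:
    - {"dp": [1, 0, 0], "yaw": 0, "hand": 0}
    - {"dp": [-30, 0, 0], "yaw": 0, "hand": 0}
    - {"dp": [-80, 0, 0], "yaw": 0, "hand": 0}
    - {"dp": [-130, 0, 0], "yaw": 0, "hand": 0}
    - {"dp": [-150, 0, 0], "yaw": 0, "hand": 0}
    - {"dp": [-150, 0, 0], "yaw": 0, "hand": 0}
    - {"dp": [-150, 0, 0], "yaw": 0, "hand": 0}

```text
time_s: 9.2
ee_pos: [0.5787, -0.0964, 0.2358]
tool_rot: [-1.323, 1.128, 1.348]
force: [0.2, 0.7, 0.2]
grip_width: -0.005
```

```bash
python3 - <<'E'
from d import *
delta(.577,-.0965,.2)
for n in ['wrist','scene','top']:
    p=env.camera(n); save(p,n+'4.png')
    for l in ['rocker_far_pad','square_top','round_top','vial_mid','fitting_mid','beaker_mid']:
        r=env.pinpoint(p,l)
        print(n,l,[(np.round(a['point'],4).tolist(),round(a['score'],2),proj(p,a['point']).round().tolist()) for a in r[:2]])
E
```

```text
t 9.2 ee [ 0.5787 -0.0964  0.2358] F [0.2 0.7 0.2] g -0.005 dp [35.8  1.3 -0.1] zang 1.742 toolx [-0.014  0.006 -1.   ]
wrist rocker_far_pad [([0.5659, 0.0735, 0.0674], 0.88, [423.0, 201.0])]
wrist square_top [([0.5591, -0.0132, 0.0741], 0.72, [344.0, 182.0])]
wrist round_top [([0.5739, -0.095, 0.0726], 0.98, [259.0, 182.0]), ([0.7142, 0.0426, 0.0337], 0.74, [347.0, 301.0])]
wrist vial_mid [([0.5018, -0.1049, 0.0322], 0.66, [261.0, 105.0])]
wrist fitting_mid [([0.4724, 0.0327, 0.025], 0.87, [393.0, 99.0])]
wrist beaker_mid [([0.7099, 0.0424, 0.0332], 0.71, [348.0, 297.0])]
scene rocker_far_pad [([0.5685, 0.0775, 0.0658], 0.92, [259.0, 169.0]), ([0.5418, 0.0692, 0.066], 0.41, [246.0, 166.0])]
scene square_top [([0.5619, -0.0123, 0.0712], 0.74, [230.0, 196.0])]
scene round_top [([0.5778, -0.0947, 0.0717], 0.94, [209.0, 230.0])]
scene vial_mid [([0.5018, -0.107, 0.0325], 0.9, [175.0, 226.0]), ([0.7097, 0.0432, 0.0284], 0.48, [309.0, 226.0])]
scene fitting_mid [([0.4764, 0.0325, 0.0286], 0.51, [211.0, 175.0])]
scene beaker_mid [([0.7123, 0.0458, 0.0326], 0.58, [312.0, 224.0])]
top rocker_far_pad [([0.5666, 0.0715, 0.0712], 0.74, [235.0, 188.0]), ([0.5613, -0.0139, 0.0733], 0.3, [278.0, 191.0])]
top square_top [([0.5626, -0.013, 0.0724], 0.68, [277.0, 191.0])]
top round_top []
top vial_mid []
top fitting_mid [([0.4724, 0.0324, 0.0293], 0.68, [253.0, 235.0])]
top beaker_mid []
```

View pics/wrist4.png

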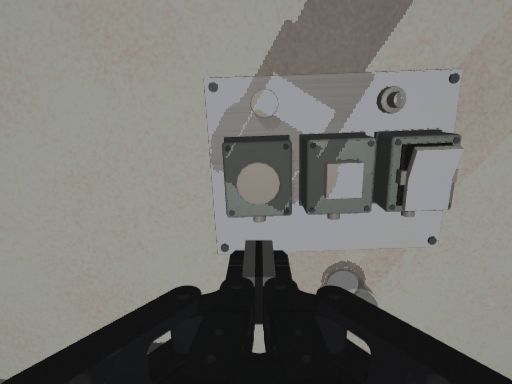

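View pics/scene4.png

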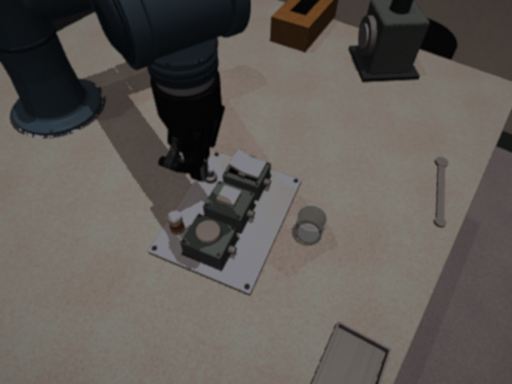

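Both caps sit low: square at (345,180) and round at (258,183) in the wrist view. The rocker is tipped at (430,178), and the vial, fitting and beaker stand where they were. The gripper is well above everything.

```bash
python3 -c "
from rig import env
print(env.close_job())"
```

```text
the job is handed in; nothing more can be done
None
```

The source station is shut down. With the fingers closed and nothing gripped, I tipped the rocker, then pushed the square plunger home, then the round one. I handed the job in after about 9.4 s of the 42 s allowed; no verdict is reported.

| Control | Fingertip height at stop | Expected | Force at stop |
|---|---|---|---|
| Rocker far half | 70.8 mm | 71 mm | 20 N |
| Square plunger | 72.7 mm | 73 mm | 30 N |
| Round plunger | 72.8 mm | 73 mm | 23 N |

- **Controls at the end:** the networks read the rocker pad at z of about 66–71 mm, the square cap at 71–74 mm and the round cap at 72–73 mm. All are within their error of the tipped and home positions.
- **Bystanders:** the vial, fitting and beaker read within about 5 mm of where they started, which is close to the networks' 4 mm error.
- **Clearance:** the gripper finished well above everything, with the wrist force near zero.
- **Missed checks:** the last top picture gave no reading for the round cap, the vial or the beaker; the arm was over that area. The wrist and scene pictures did show all three. No check disagreed.

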